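Fit a snap ring on the wheel hub's axle stub

ROBOT

A 7-joint arm with a two-finger parallel gripper is mounted at the origin on the work surface. World frame = base frame: x ahead of the robot, y to its left, z up, the work surface at z = 0. Lengths are in m, angles in rad, forces in N, time in s.
With the tool pointing down it reaches from about 0.425 to 0.825 m from the base axis. Payload 3.6 kg.
Tool frame: the origin (TCP) lies at the very end of the fingers, on their centre line; the grasp point (between the pads) lies manip.grip_point_offset behind it (manip.grip_point_offset is the distance from the TCP to the grasp point, in m); x points along the fingers, z is the direction in which the jaws open and shut, and the axes are right-handed (so a half turn about x gives the same grasp; the last joint's range is limited). The gripper opens to 93 mm and grips with 3 to 60 N. Pads are 15 mm wide; open, the fingers measure 128 mm over their backs; the gripper's body (75 mm by 188 mm) begins 65 mm behind the grasp point.
Start: joints at [1.226, 0.615, -0.013, 1.423, 0.008, 1.103, -0.04], TCP at [0.203, -0.617, 0.219] pointing down, gripper open.
Joint ranges: [-3.12, 3.12], [-0.3, 2.06], [-1.34, 1.32], [0.26, 2.42], [-1.36, 4.5], [0.01, 1.98], [-2.84, 2.84]. Speed limits (rad/s): [2.79, 2.79, 3.14, 3.14, 3.14, 3.14, 3.14].

INTERFACE

Orientations are given as a unit quaternion [w, x, y, z].
In Python, from cell import readout, camera, camera_info, manip gives the robot as it stands.
- The arm moves only by the tool arm_command, never from a script. Its argument "series" is a list that holds one entry, the list of rows, each a list of 4 numbers: the shift along the tool's x, y, z in mm, then the turn about the tool's x in rad. In form: [[[x, y, z, spin], ...]]. A call has 1 to 20 rows; each row shifts and turns the commanded pose from where the row before left it, along the tool's axes as they then stand; what a row does not reach is not made up. A row lasts 1/8 s, in which the tool goes at most 62.5 mm and 10.7 degrees, less where a joint would pass 70% of its speed; a pose out of reach is approached as far as the arm can. A call with a gripper value outside its range is refused whole. "hand" is the finger opening in mm, from 0 to 93, set as the call begins (left out, the last holds). The fingers move at their own pace and stop on an object; "newtons" is the grip in N (left out, the last holds). Time passes only in rows, so rows that do not move let the fingers close. It gives the time, the measured TCP pose, the force and the opening at its end, in the units of the state.
- readout.sense(): the state, without advancing time (a new reading comes with each control period).
- camera(name): name is "scene" or "top" or "wrist"; returns the picture (420x560x3 uint8, red, green, blue); there is no depth.
- camera_info(name): a dict with "fov_y" (degrees; the focal length in pixels is half the picture's height over the tangent of half this angle, whatever the lens; pixels are square), "cx", "cy" (the principal point, pixels), "R" (3x3) and "t" (3): a world point X has camera coordinates R X + t. Camera axes: x right, y down, z forward; pixel columns grow to the right and rows downward; lengths in m; the calibration is good to about 2 mm. A picture is of the moment at which its call begins: read the wrist's pose just before it. camera_info takes no time and is no camera call; for the wrist camera it gives the pose at the moment of the call.
- manip.sign_off(): hands the job in, once; it reports no verdict.
The state is a dict: "time_s": time; "joints": joint angles; "joint_velocities": joint speeds; "effort": joint torques, N m; "position": TCP position; "ee_rot": TCP orientation; "contact_force": force on the tool from outside, world axes, zero at the start; "torque": the same for the moment, N m; "opening": finger opening in m.
Only numpy, scipy, OpenCV 4.12 (cv2) and the standard library are available. Lean on these libraries where they do the work, as an engineer would, in place of code of your own. Each camera call takes 0.05 s, during which the arm holds its last target. There are 200 camera calls.

TASK

Lock the hub by pushing the black-headed spring plunger on the hub stand down to its stop. Then take the ring pliers from their wooden cradle by the two handles, squeeze them fully so that the snap ring on their tips spreads, lift them above the stub's end and lower the open ring over the axle stub to the groove just above the washer, without forcing it, pressing it on the washer or disturbing the things lying about. Finish while still holding: keep the pliers squeezed, with the spread ring level and centred in the groove, and do not let go.

Things in the scene. Friction and masses are not known exactly. Their poses are not given: they have to be found in the camera images.
- plunger (a joint): travel (m) of the locking plunger on the hub stand: 0 = up, 0.010 = down at its stop; it may start up to 0.002 down. Pushing needs about 6 N at first and 9 N at the stop; it stays where it is pushed.
- plunger_top (a point): centre of the top face of the plunger's round black head (26 mm across, 7 mm thick); moves down with it. It starts about 90 mm above the table, 70 mm sideways from the stub's axis; push straight down. It turns with the hub stand.
- stub_end (a point): centre of the top end of the upright steel axle stub, 124 mm above the table. The stub is 33 mm in diameter, its top 3 mm chamfered. z is up along the stub; x, y are the hub stand's, and the plunger lies from the stub along +y (70 mm).
- seat (a point): centre of the top face of the steel washer (52 mm across) round the foot of the stub, 90 mm above the table, 34 mm below the stub's end. The groove (27 mm diameter, 8 mm wide) runs from this face up to 8 mm above it; above that the stub is 33 mm thick.
- grip (a point): place to grip the pliers: midway between the two black rubber handles, half-way up (44 mm above the table at the start). x points along the pliers to the ring, y across the handles, z up. Handles: 16 mm tall, 9 mm thick, from 32 mm ahead to 62 mm behind; here 56 mm over their outsides when free (splayed to the rear), 36 mm and parallel when fully squeezed.
- ring (a point): centre of the snap ring when spread, at half its 3 mm thickness: 128 mm ahead of the grip point along the pliers, 13.5 mm lower; same axes. The dark steel ring (4 mm wide band, its gap towards the pliers) lies level below the tips, which are bent down into its ears and keep it; inside it is 30 mm across when free, 38 mm when fully spread.
- lever_l (a joint): how far the handles are squeezed (rad, each handle): 0 = free (spring), 0.168 = stop, fully squeezed, ring fully spread. About 12 N on each handle at the grip point brings it to the stop; grip with 20 to 25 N.
- pliers: the ring pliers, about 185 mm long without the ring, loose, about 0.27 kg, its centre of mass about 35 mm ahead of the grip point; origin on the pivot, half-way up, 58 mm ahead of the grip point; same axes as it.
- cradle: fixed wooden cradle on which the pliers lie; origin on the table under the pivot, x along the pliers. Two blocks, tops 36 mm above the table, carry the pliers: under the pivot (30 mm wide) and under the handle ends, 112 mm behind it (96 mm wide, 22 mm long). Between them is only a foot board, 8 mm thick, 50 mm wide.
- hub_stand: the hub stand, fixed to the bench; origin under the stub's axis on the table; z up, plunger towards +y. Below the washer: a bearing 66 mm across down to 70 mm above the table, then a drum 80 mm across on a 130 x 110 mm foot, 14 mm thick.
- polish_pad: bystander: foam polishing pad, a yellow disc 136 mm across, 30 mm high; origin under its centre.
- tape_roll: bystander: roll of masking tape, 100 mm across, 25 mm high; origin under its centre.
- wax_tin: bystander: round metal wax tin, 80 mm across, 45 mm high; origin under its centre.
- sanding_block: bystander: black rubber sanding block, 120 x 65 x 35 mm; origin under its centre.
Things that resemble listed ones, but are neither listed nor needed, are in the scene too. What is shaped like the pliers but turquoise or yellow is not meant.

How it is judged:
On the way, in this order (a step that is already met when the one before it is completed fails the run):
1. the locking plunger has been pushed down to its stop (at least 8.5 of 10 mm) (value of joint plunger above 0.0085 m), for 0.1 s.
2. the pliers are held squeezed (at least 0.12 rad, ring spread), the ring lifted above the stub's end (value of joint lever_l above 0.12 rad and z of ring in the frame of stub_end above 0.003 m and contact force between the fingers and pliers above 4 N), for 0.1 s.
At the end, for the whole second after the job is handed in: Plunger down 8.5 mm or more; handles gripped (fingers on pliers over 6 N) and squeezed 0.12 rad or more; ring mid-plane 0.7 to 7 mm above the washer face, centre within 4.5 mm of the stub axis, pliers level within 0.1 rad, at rest, pressing on the hub with under 6 N (value of joint plunger above 0.0085 m and value of joint lever_l above 0.12 rad and z of ring in the frame of seat between 0.0007 and 0.007 m and horizontal distance between ring and seat below 0.0045 m and angle between pliers's own z axis and vertical below 0.1 rad and contact force between the fingers and pliers above 6 N and contact force between pliers and hub_stand below 6 N and linear speed of pliers below 0.02 m/s); the arm keeps its last pose, push and grip.
It fails at once if ring or pliers forced against the hub stand with more than 30 N (contact force between pliers and hub_stand above 30 N).
It fails at once if a bystander moved more than 30 mm (distance of any of polish_pad, tape_roll, wax_tin, sanding_block from where it was at the start of the episode above 0.03 m).
It also fails if it takes over 67 s, if anything falls off the work surface, if the arm or the gripper's body presses on something with over 40 N, if the wrist force passes 120 N, or if a joint passes its speed limit or range.

## Working session

There is one attempt and no reset: what is moved stays moved. The work goes in short steps, Python scripts to look and compute and a tool call to move; the robot and the scene stay as the last step left them, time stands still between calls to the robot, and variables do not carry over. Pictures are saved under pics/ and viewed, about 8 in all and at most 12, crops included, and the job is handed in when it is done.

Besides the shell and the picture viewer there is one more tool, called after "Call:" as a command line: name --argument value ..., lists and objects as JSON in quotes. arm_command: Moves the arm, as the interface text tells. Its arguments: {"type":"object","properties":{"series":{"type":"array"},"hand":{"type":"number"},"newtons":{"type":"number"}},"required":["series"]}

```bash
ls; mkdir -p pics; python3 - <<'E'
from cell import readout, camera, camera_info, manip
import cv2,json
print(readout.sense()); print(manip.grip_point_offset)
for n in ("scene","top","wrist"):
    print(n,camera_info(n))
    im=camera(n)[:,:,::-1]; cv2.imwrite(f'pics/{n}0.png',im)
E
```

```text
pics
{'time_s': 0.0, 'joints': array([ 1.22650053,  0.6158867 , -0.01264084,  1.4248625 ,  0.00810387,
        1.10341808, -0.0404163 ]), 'joint_velocities': array([ 0.00084173, -0.00123169, -0.00073978,  0.00056654,  0.00016027,
        0.00108492,  0.00089229]), 'effort': array([ 6.42949162e-04, -4.58931220e+01,  2.08988562e-01, -1.65741545e+01,
       -6.11428125e-02,  2.05011293e-02,  2.34012559e-04]), 'position': array([ 0.20288321, -0.61670077,  0.21751428]), 'ee_rot': array([ 0.5721023 ,  0.41508127,  0.57355886, -0.41404918]), 'contact_force': array([ 0.22964557,  0.05466387, -0.27539227]), 'torque': array([-0.01561269,  0.00374563,  0.00427458]), 'opening': 0.0930368079999158}
0.0188
scene {'fov_y': 54.797431537872235, 'cx': 278.59093376155295, 'cy': 217.40532059408824, 'R': array([[-0.37503312,  0.92698174, -0.00741661],
       [ 0.76985652,  0.30698754, -0.55953515],
       [-0.51640206, -0.21555394, -0.82877344]]), 't': array([ 0.25674195, -0.3392299 ,  1.52583015])}
top {'fov_y': 44.06208860042448, 'cx': 284.74074528767704, 'cy': 209.2820045135254, 'R': array([[ 0.02254547, -0.99965795, -0.01325469],
       [-0.99726319, -0.02155374, -0.07072169],
       [ 0.07041181,  0.01481287, -0.99740802]]), 't': array([-0.03999217,  0.52703559,  1.55416488])}
wrist {'fov_y': 64.74562735975401, 'cx': 276.2195365988395, 'cy': 208.48526687854687, 'R': array([[ 0.3118347 , -0.95013218, -0.00282102],
       [-0.91310417, -0.30050026,  0.27557282],
       [-0.26267832, -0.08335728, -0.96127606]]), 't': array([-0.64825644, -0.03226811,  0.39266776])}
```

```bash
python3 - <<'E'
import cv2,numpy as np
a=cv2.imread('pics/top0.png');b=cv2.imread('pics/scene0.png')
cv2.imwrite('pics/top0b.png',cv2.resize(a,(800,600),interpolation=cv2.INTER_CUBIC))
cv2.imwrite('pics/scene0b.png',cv2.resize(b,(800,600),interpolation=cv2.INTER_CUBIC))
E
```

```text
(no output)
```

View pics/top0b.png

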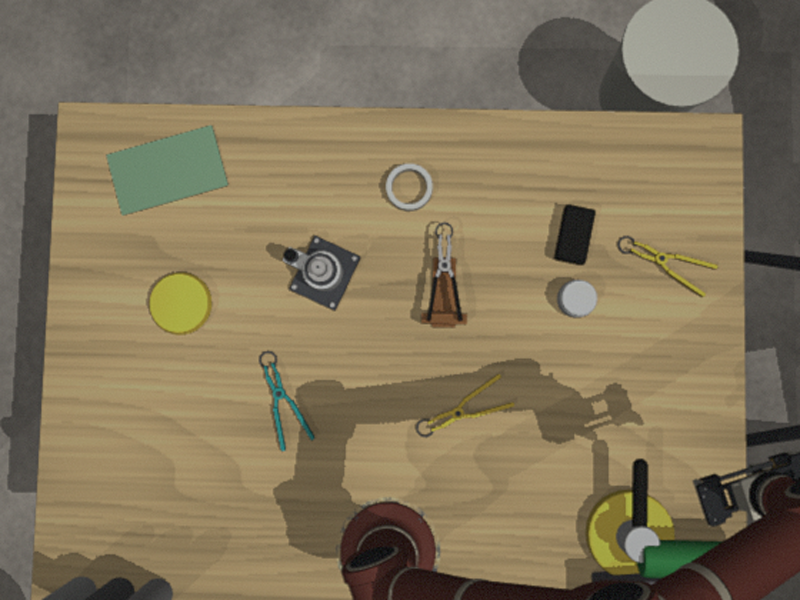

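View pics/scene0b.png

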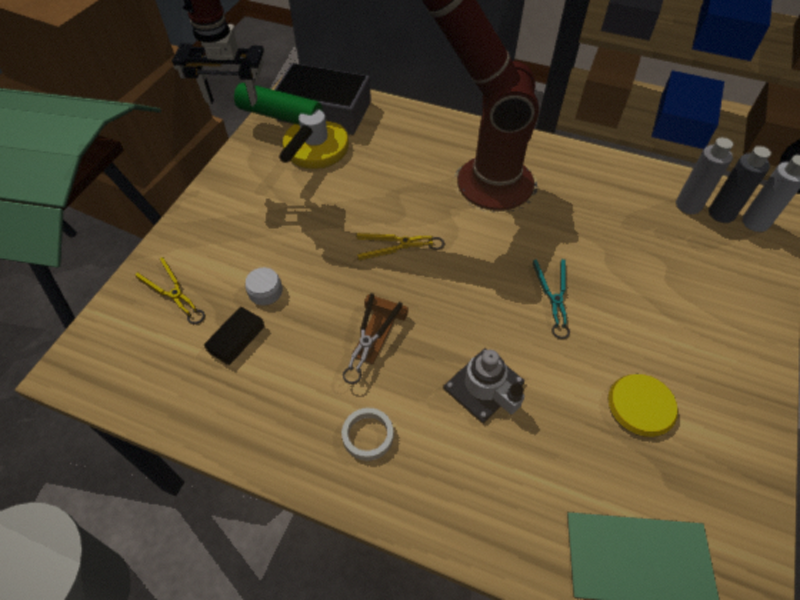

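Top view (800-wide): hub stub about (320,267), plunger head (291,256), pliers pivot (445,265), ring (444,230) and handle ends (431/460,319). The scene view agrees, and the other pliers are coloured decoys.

```bash
cat > h.py <<'E'
from cell import readout, camera, camera_info, manip
import cv2,numpy as np
from scipy.spatial.transform import Rotation as Ro
def ray(ci,u,v,z,H=420):
    f=H/2/np.tan(np.radians(ci['fov_y']/2)); R=np.array(ci['R']);t=np.array(ci['t'])
    d=R.T@np.array([(u-ci['cx'])/f,(v-ci['cy'])/f,1]); c=-R.T@t
    return c+d*(z-c[2])/d[2]
def proj(ci,X):
    f=210/np.tan(np.radians(ci['fov_y']/2)); p=np.array(ci['R'])@X+ci['t']
    return ci['cx']+f*p[0]/p[2], ci['cy']+f*p[1]/p[2]
def tool():
    s=readout.sense(); q=s['ee_rot']; return s['position'],Ro.from_quat([q[1],q[2],q[3],q[0]]).as_matrix(),s
E
python3 - <<'E'
from h import *
for n,pts in (("top",dict(plunger=(291,256,.09),stub=(320,267,.124),ring=(444,230,.03),pivot=(445,265,.044),hl=(431,319,.044),hr=(460,319,.044),tape=(409,187,.0125),tin=(577,298,.045),block=(575,234,.035))),
 ("scene",dict(plunger=(516,388,.09),stub=(490,356,.124),ring=(352,375,.03),pivot=(366,341,.044),hl=(371,297,.044),hr=(402,305,.044)))):
    ci=camera_info(n)
    for k,(u,v,z) in pts.items(): print(n,k,ray(ci,u*.7,v*.7,z).round(4))
p,R,s=tool();print(p,R.round(3))
E
```

```text
top plunger [0.6054 0.2084 0.09  ]
top stub [0.5803 0.144  0.124 ]
top ring [ 0.6751 -0.1041  0.03  ]
top pivot [ 0.5989 -0.1071  0.044 ]
top hl [ 0.4853 -0.0801  0.044 ]
top hr [ 0.4866 -0.1404  0.044 ]
top tape [ 0.7698 -0.0276  0.0125]
top tin [ 0.5356 -0.3826  0.045 ]
top block [ 0.6714 -0.3796  0.035 ]
scene plunger [0.6114 0.2109 0.09  ]
scene stub [0.5833 0.147  0.124 ]
scene ring [ 0.6741 -0.1047  0.03  ]
scene pivot [ 0.5974 -0.1067  0.044 ]
scene hl [ 0.4906 -0.1418  0.044 ]
scene hr [ 0.4852 -0.0709  0.044 ]
[ 0.20293413 -0.61689862  0.21778455] [[-0.001  0.95   0.313]
 [ 0.002  0.313 -0.95 ]
 [-1.    -0.    -0.002]]
```

Call:
arm_command --series '[[[0, 0, 0, 0.147], [0, 0, 0, 0.147], [0, 13, -21, 0], [0, 26, -42.5, 0], [0, 26, -42.5, 0], [0, 26, -42.5, 0], [0, 26, -42.5, 0], [0, 26, -42.5, 0], [0, 26, -42.5, 0], [0, 26, -42.5, 0], [0, 26, -42.5, 0], [0, 26, -42.5, 0], [0, 26, -42.5, 0], [0, 26, -42.5, 0], [0, 13, -21, 0], [0, 0, 0, 0], [0, 0, 0, 0]]]' --hand 0 --newtons 20

```text
time_s: 2.28
position: [0.502, -0.1023, 0.2185]
ee_rot: [0.505, 0.494, 0.505, -0.495]
contact_force: [-0.1, -0.5, 0.6]
opening: 0.0006
```

```bash
python3 - <<'E'
from h import *
p,R,s=tool();print(p,R.round(4),s['joints'].round(3),s['time_s'])
ci=camera_info('wrist');print(ci)
im=camera('wrist')[:,:,::-1];cv2.imwrite('pics/w1.png',im)
cv2.imwrite('pics/w1b.png',cv2.resize(im,(800,600),interpolation=cv2.INTER_CUBIC))
np.savez('w1.npz',**{k:np.array(v) for k,v in ci.items()})
E
```

```text
[ 0.50195231 -0.10230515  0.21847728] [[-0.0012  0.9998  0.0217]
 [-0.0011  0.0217 -0.9998]
 [-1.     -0.0012  0.0011]] [ 0.177  0.403 -0.027  1.816  0.015  0.924 -1.406] 2.275
{'fov_y': 64.74562735975401, 'cx': 276.2195365988395, 'cy': 208.48526687854687, 'R': array([[ 2.09666431e-02, -9.99780047e-01,  5.07185560e-04],
       [-9.60703220e-01, -2.00067049e-02,  2.76855658e-01],
       [-2.76784616e-01, -6.29198858e-03, -9.60911384e-01]]), 't': array([-0.11246612,  0.44736696,  0.52979868])}
```

View pics/w1b.png

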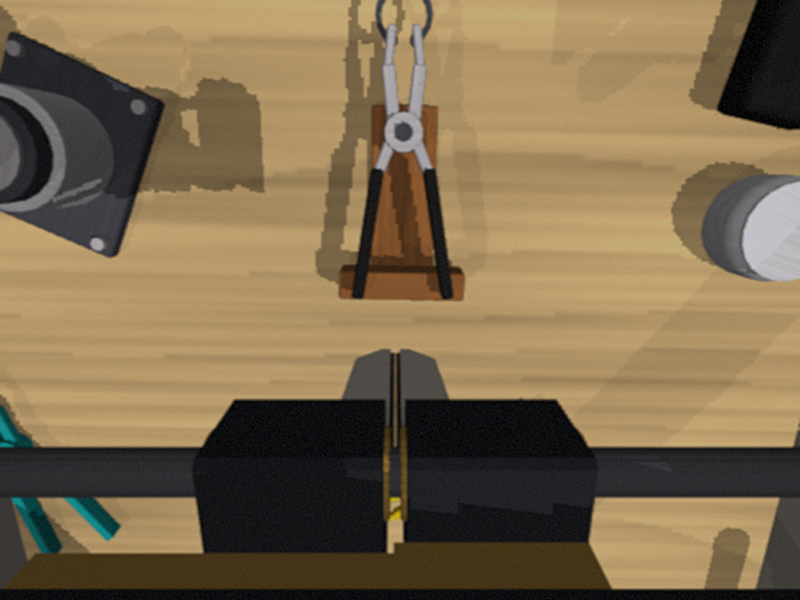

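Wrist view: pivot at (403,131), handle fronts (378,170)/(429,170), handle rear ends (359,296)/(447,296) and ring about (404,14).

```bash
python3 - <<'E'
from h import *
ci=dict(np.load('w1.npz'))
for k,(u,v,z) in dict(pivot=(403,131,.052),hl=(359,296,.052),hr=(447,296,.052),fl=(378,170,.052),fr=(429,170,.052),ring=(404,14,.03)).items(): print(k,ray(ci,u*.7,v*.7,z).round(4))
# target to view hub
p,R,s=tool(); print((R.T@(np.array([.54,.165,.2185])-p)*1000).round(1))
E
```

```text
pivot [ 0.5984 -0.1055  0.052 ]
hl [ 0.4836 -0.0763  0.052 ]
hr [ 0.485  -0.1407  0.052 ]
fl [ 0.573  -0.0892  0.052 ]
fr [ 0.5737 -0.1238  0.052 ]
ring [ 0.6733 -0.1046  0.03  ]
[-2.000e-01  4.360e+01 -2.668e+02]
```

Call:
arm_command --series '[[[0, 2, -20, 0], [0, 3, -45, 0], [0, 4, -50, 0], [0, 4, -50, 0], [0, 4, -50, 0], [0, 2, -35, 0], [0, 2, -20, 0], [0, 0, 0, 0], [0, 0, 0, 0]]]'

```text
time_s: 3.45
position: [0.5178, 0.167, 0.2186]
ee_rot: [0.505, 0.494, 0.505, -0.495]
contact_force: [0.2, -0.4, -0.2]
opening: 0.0005
```

```bash
python3 - <<'E'
from h import *
p,R,s=tool();print(p,R.round(4),s['joints'].round(3),s['time_s'])
ci=camera_info('wrist')
im=camera('wrist')[:,:,::-1];cv2.imwrite('pics/w2.png',im)
cv2.imwrite('pics/w2b.png',cv2.resize(im,(800,600),interpolation=cv2.INTER_CUBIC))
np.savez('w2.npz',**{k:np.array(v) for k,v in ci.items()})
print(ci)
E
```

```text
[0.51778245 0.16700546 0.21861559] [[-2.000e-04  9.998e-01  2.020e-02]
 [-1.800e-03  2.020e-02 -9.998e-01]
 [-1.000e+00 -2.000e-04  1.800e-03]] [-0.304  0.451 -0.073  1.732  0.041  0.961 -1.944] 3.45
{'fov_y': 64.74562735975401, 'cx': 276.2195365988395, 'cy': 208.48526687854687, 'R': array([[ 0.01942699, -0.99981041,  0.00132089],
       [-0.96102246, -0.01830886,  0.27586339],
       [-0.2757869 , -0.0066286 , -0.96119595]]), 't': array([0.15707806, 0.46802764, 0.53562071])}
```

View pics/w2b.png

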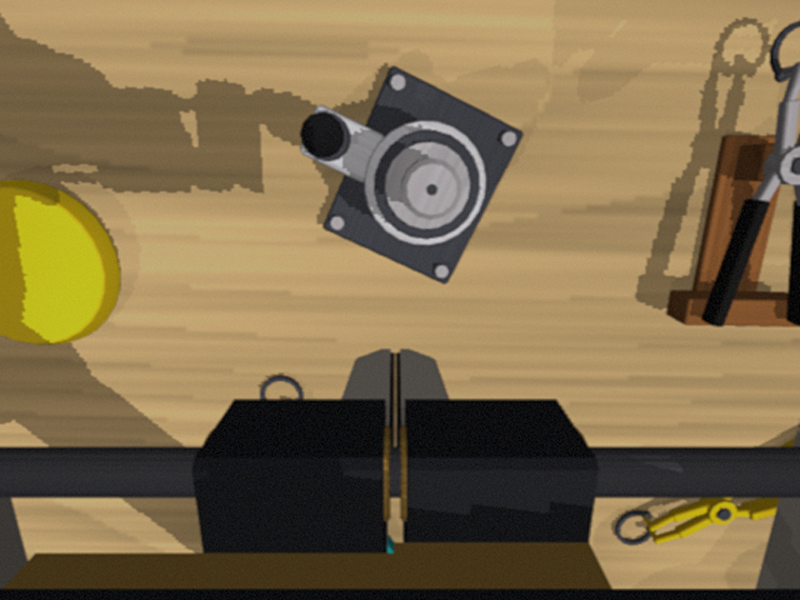

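The stub end's centre mark is at (432,189). The black plunger head's top face is centred at about (325,135).

```bash
python3 - <<'E'
from h import *
ci=dict(np.load('w2.npz'))
# refine via crop
im=cv2.imread('pics/w2.png')[70:190,190:350]
cv2.imwrite('pics/w2c.png',cv2.resize(im,(800,600),interpolation=cv2.INTER_CUBIC))
S=ray(ci,432*.7,189*.7,.124);P=ray(ci,325*.7,135*.7,.09)
print(S,P,np.linalg.norm((P-S)[:2]))
p,R,s=tool(); print((R.T@(P+[0,0,.03]-p)*1000).round(1))
E
```

```text
[0.58086461 0.14838061 0.124     ] [0.60901108 0.21021436 0.09      ] 0.06793846872256648
[ 98.6  92.1 -41.5]
```

View pics/w2c.png

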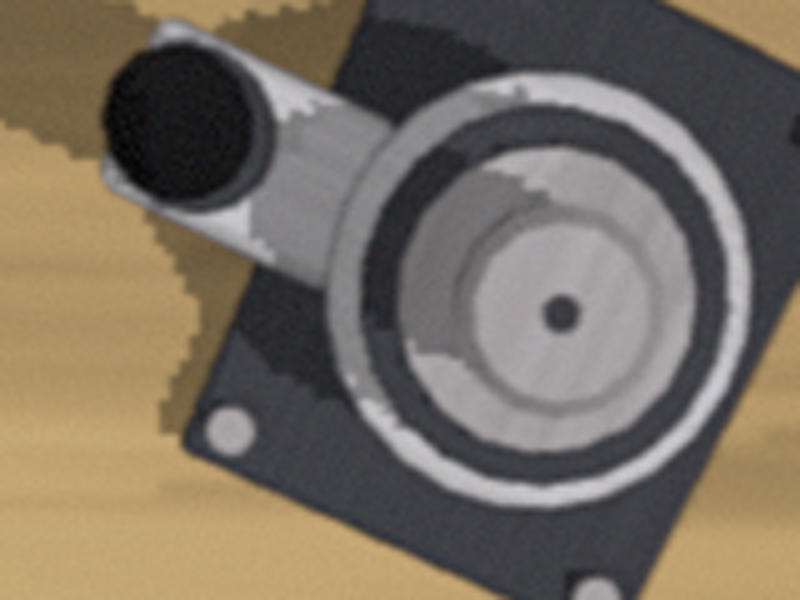

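The crop puts the stub dot at (561,314), the plunger top face at (180,118) and the washer circle centre at about (547.5,300).

```bash
python3 - <<'E'
from h import *
ci=dict(np.load('w2.npz'))
g=lambda u,v,z: ray(ci,190+(u-2)/5,70+(v-2)/5,z)
S=g(561,314,.124);W=g(547.5,300,.09);P=g(180,118,.09)
print(S,W,P,np.linalg.norm((P-S)[:2]),np.linalg.norm((P-W)[:2]))
p,R,s=tool(); print((R.T@(P+[0,0,.02]-p)*1000).round(1))
E
```

```text
[0.5807805  0.14883985 0.124     ] [0.58133081 0.14863936 0.09      ] [0.61001896 0.21179481 0.09      ] 0.06941336598065508 0.0693658576581657
[108.6  93.1 -43. ]
```

Call:
arm_command --series '[[[0, 25, -11, 0], [0, 40, -19, 0], [0, 28, -13, 0], [40, 0, 0, 0], [45, 0, 0, 0], [24, 0, 0, 0], [0, 0, 0, 0], [5, 0, 0, 0], [5, 0, 0, 0], [4, 0, 0, 0], [0, 0, 0, 0], [0, 0, 0, 0]]]'

```text
time_s: 5.0
position: [0.6096, 0.2151, 0.096]
ee_rot: [0.506, 0.494, 0.506, -0.494]
contact_force: [-0.8, -1.4, 0.3]
opening: 0.0005
```

Call:
arm_command --series '[[[0, 0, 3, 0], [4, 0, 0, 0], [4, 0, 0, 0], [2, 0, 0, 0], [2, 0, 0, 0], [2, 0, 0, 0], [0, 0, 0, 0], [0, 0, 0, 0]]]'

```text
time_s: 6.0
position: [0.6096, 0.2118, 0.0826]
ee_rot: [0.506, 0.494, 0.506, -0.494]
contact_force: [-2.0, -1.5, 6.2]
opening: 0.0001
```

Call:
arm_command --series '[[[1, 0, 0, 0], [1, 0, 0, 0], [1, 0, 0, 0], [0, 0, 0, 0], [0, 0, 0, 0]]]'

```text
time_s: 6.62
position: [0.6096, 0.2118, 0.0804]
ee_rot: [0.506, 0.494, 0.506, -0.494]
contact_force: [-2.3, -1.7, 9.7]
opening: 0.0005
```

Call:
arm_command --series '[[[1, 0, 0, 0], [1, 0, 0, 0], [1, 0, 0, 0], [0, 0, 0, 0], [0, 0, 0, 0]]]'

```text
time_s: 7.25
position: [0.6097, 0.2119, 0.0802]
ee_rot: [0.506, 0.494, 0.506, -0.494]
contact_force: [-6.0, -3.9, 21.5]
opening: 0.0004
```

Call:
arm_command --series '[[[-20, 0, 0, 0], [-45, 0, 0, 0], [-50, 0, 0, 0], [0, -6, 27, 0], [0, -12, 50, 0], [0, -12, 50, 0], [0, -12, 50, 0], [0, -12, 50, 0], [0, -12, 50, 0], [0, -9, 40, 0], [0, 0, 0, 0], [0, 0, 0, 0]]]' --hand 93

```text
time_s: 8.75
position: [0.5423, -0.1054, 0.1905]
ee_rot: [0.506, 0.494, 0.507, -0.493]
contact_force: [0.6, 1.1, -0.2]
opening: 0.0926
```

```bash
python3 - <<'E'
from h import *
p,R,s=tool();print(p,R.round(4),s['joints'].round(3),s['time_s'],s['opening'])
print((R.T@(np.array([.5405,-.1067,.0252])-p)*1000).round(1))
E
```

```text
[ 0.54225208 -0.10542149  0.19051356] [[ 1.000e-04  9.997e-01  2.490e-02]
 [ 1.300e-03  2.490e-02 -9.997e-01]
 [-1.000e+00  1.000e-04 -1.300e-03]] [ 0.198  0.494 -0.068  1.747  0.039  0.903 -1.432] 8.75 0.09260732150820733
[165.3  -1.8   1.5]
```

Call:
arm_command --series '[[[30, -2, 1.5, 0], [45, 0, 0, 0], [40, 0, 0, 0], [25, 0, 0, 0], [15, 0, 0, 0], [10, 0, 0, 0], [0, 0, 0, 0], [0, 0, 0, 0]]]'

```text
time_s: 9.75
position: [0.5409, -0.1082, 0.0265]
ee_rot: [0.506, 0.494, 0.505, -0.494]
contact_force: [0.0, 0.7, 0.8]
opening: 0.093
```

```bash
python3 - <<'E'
from h import *
p,R,s=tool();print(p,R.round(4),s['time_s'],s['opening'])
ci=camera_info('wrist')
im=camera('wrist')[:,:,::-1];cv2.imwrite('pics/w3.png',im)
cv2.imwrite('pics/w3b.png',cv2.resize(im,(800,600),interpolation=cv2.INTER_CUBIC))
np.savez('w3.npz',**{k:np.array(v) for k,v in ci.items()})
E
```

```text
[ 0.54087262 -0.10822751  0.02653211] [[ 1.900e-03  9.997e-01  2.400e-02]
 [-2.000e-04  2.400e-02 -9.997e-01]
 [-1.000e+00  1.900e-03  2.000e-04]] 9.75 0.09296798838628577
```

View pics/w3b.png

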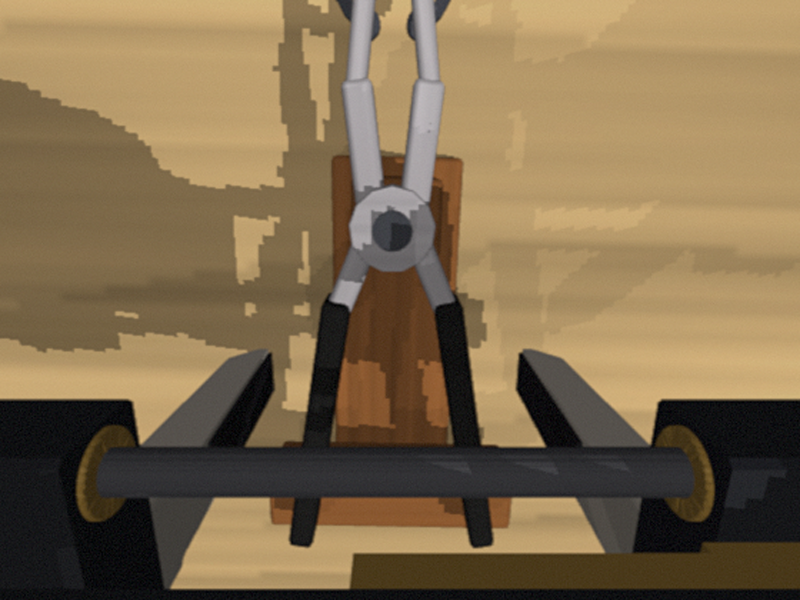

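The handles (pivot at (392,230)) are centred between the open fingers, whose midline is at about 395. I'll close now.

Call:
arm_command --series '[[[1, 0, 0.5, 0], [0, 0, 0, 0], [0, 0, 0, 0], [0, 0, 0, 0], [0, 0, 0, 0], [0, 0, 0, 0], [0, 0, 0, 0], [0, 0, 0, 0], [0, 0, 0, 0], [0, 0, 0, 0]]]' --hand 0 --newtons 25

```text
time_s: 11.05
position: [0.5392, -0.1083, 0.0247]
ee_rot: [0.505, 0.494, 0.507, -0.494]
contact_force: [-4.5, 1.9, 5.2]
opening: 0.0352
```

Call:
arm_command --series '[[[-4, 0, 0, 0], [-8, 0, 0, 0], [-14, 0, 0, 0], [-20, 0, 0, 0], [-25, 0, 0, 0], [-25, 0, 0, 0], [-25, 0, 0, 0], [-20, 0, 0, 0], [-10, 0, 0, 0], [0, 0, 0, 0], [0, 0, 0, 0], [0, 0, 0, 0]]]'

```text
time_s: 12.55
position: [0.5395, -0.1086, 0.1747]
ee_rot: [0.505, 0.494, 0.507, -0.494]
contact_force: [0.4, -1.0, -2.9]
opening: 0.0351
```

```bash
python3 - <<'E'
from h import *
p,R,s=tool();print(p,R.round(4),s['time_s'],s['opening'],s['joints'].round(3))
ci=camera_info('wrist')
im=camera('wrist')[:,:,::-1];cv2.imwrite('pics/w4.png',im)
ci2=camera_info('scene')
sc=camera('scene')[:,:,::-1]; cv2.imwrite('pics/s4.png',sc)
X=p+R@np.array([-.0188,.05,0]); u,v=proj(ci2,X); u,v=int(u),int(v);print(u,v)
x0=max(0,min(440,u-60));y0=max(0,v-40)
c=cv2.resize(sc[y0:y0+100,x0:x0+100],(600,600),interpolation=cv2.INTER_CUBIC)
w=cv2.resize(im[0:262,100:450],(800,600),interpolation=cv2.INTER_CUBIC)
cv2.imwrite('pics/w4b.png',w); cv2.imwrite('pics/s4b.png',c); print(x0,y0)
np.savez('w4.npz',p=p,Rt=R,**{k:np.array(v) for k,v in ci.items()})
E
```

```text
[ 0.53946401 -0.10864013  0.17473815] [[-2.000e-03  9.997e-01  2.390e-02]
 [ 4.000e-04  2.390e-02 -9.997e-01]
 [-1.000e+00 -2.000e-03 -4.000e-04]] 12.55 0.035099836849886316 [ 0.204  0.51  -0.067  1.77   0.043  0.865 -1.43 ]
254 207
194 167
```

View pics/w4b.png

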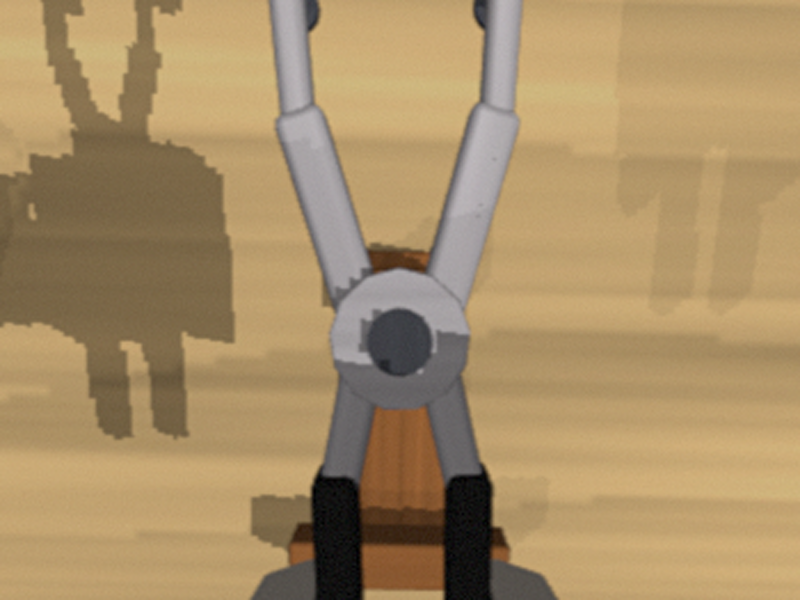

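View pics/s4b.png

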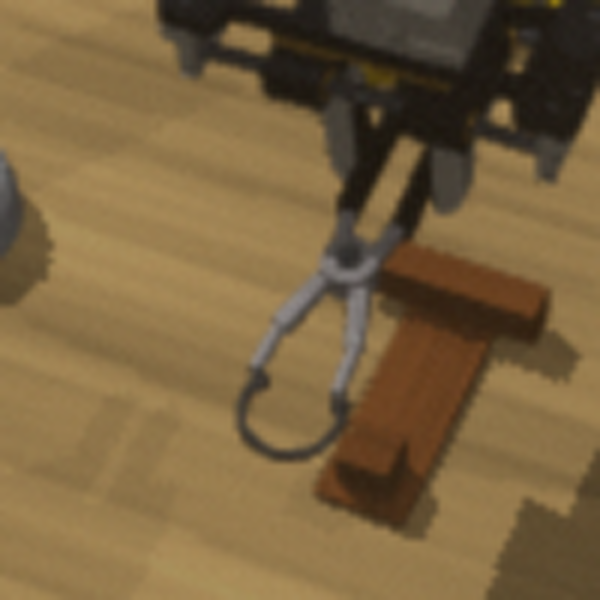

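The wrist crop shows the pivot at (399.5,340), handle fronts about (336,478)/(468,478) and arm knees (302,118)/(496,118). The scene crop shows the ring fully spread, spanning x 238–345 with its bottom at 460.

```bash
python3 - <<'E'
from h import *
d=np.load('w4.npz');ci={k:d[k] for k in('fov_y','cx','cy','R','t')};p=d['p'];R=d['Rt']
G=p+R@np.array([-.0188,0,0])+[0,0,.0005]
ex=R[:,1]*[1,1,0];ez=np.array([0,0,1.]);ey=np.cross(ez,ex)
def pt(a,b,c,th=0,ps=0):
    x=np.cos(th)*ex-np.sin(th)*ez; z=np.cos(th)*ez+np.sin(th)*ex; y=ey
    x=x*np.cos(ps)+y*np.sin(ps)
    return G+a*x+b*y+c*z
W=lambda X:tuple((np.array([proj(ci,X)[0]-100,proj(ci,X)[1]])*800/350).round(1))
for th in (0,.05,.1): print(th,'piv8',W(pt(.058,0,.008,th)),'piv10',W(pt(.058,0,.010,th)),'hfront',W(pt(.032,.0135,.008,th)),W(pt(.032,-.0135,.008,th)))
cs=camera_info('scene')
for th in (-.05,0,.05,.1):
    c=[]
    for a in np.linspace(0,2*np.pi,73):
        u,v=proj(cs,pt(.128+.023*np.cos(a),.023*np.sin(a),-.0135,th)); c.append(((u-194)*6,(v-167)*6))
    c=np.array(c); print(th,c.min(0).round(0),c.max(0).round(0))
print('pivot ray',[R.T@(ray(ci,100+399.5*.4375,340*.4375,z)-p) for z in (G[2]+.008,)])
print('tips mid u',W(pt(.10,0,0)),W(pt(.10,0,0,0,-.02)))
E
```

```text
0 piv8 (np.float64(404.9), np.float64(365.2)) piv10 (np.float64(404.9), np.float64(366.7)) hfront (np.float64(335.1), np.float64(499.8)) (np.float64(474.6), np.float64(499.7))
0.05 piv8 (np.float64(404.8), np.float64(361.3)) piv10 (np.float64(404.9), np.float64(362.2)) hfront (np.float64(335.8), np.float64(495.5)) (np.float64(473.9), np.float64(495.4))
0.1 piv8 (np.float64(404.8), np.float64(358.3)) piv10 (np.float64(404.8), np.float64(358.6)) hfront (np.float64(336.4), np.float64(491.7)) (np.float64(473.2), np.float64(491.6))
-0.05 [238. 347.] [345. 435.]
0 [240. 353.] [347. 443.]
0.05 [243. 358.] [348. 450.]
0.1 [245. 362.] [350. 457.]
pivot ray [array([-0.02742466,  0.06256336, -0.00098204])]
tips mid u (np.float64(404.8), np.float64(123.7)) (np.float64(416.0), np.float64(123.8))
```

Call:
arm_command --series '[[[0, -3.4, -10, 0], [0, -6, -18, 0], [0, -8.5, -25.5, 0], [0, -10.2, -30.5, 0], [0, -11, -33, 0], [0, -11, -33, 0], [0, -10.2, -30.5, 0], [0, -8.5, -25.5, 0], [0, -6.8, -20.5, 0], [0, -5, -15.5, 0], [0, -3, -10, 0], [0, -1.2, -3, 0], [0, 0, 0, 0], [0, 0, 0, 0], [0, 0, 0, 0]]]'

```text
time_s: 14.52
position: [0.4494, 0.1435, 0.1757]
ee_rot: [0.506, 0.494, 0.506, -0.494]
contact_force: [-0.1, 0.4, -2.7]
opening: 0.0351
```

```bash
python3 - <<'E'
from h import *
p,R,s=tool();print(p,R.round(4),s['time_s'],s['opening'],s['joints'].round(3))
ci=camera_info('wrist')
d={}
for n in('wrist','scene','top'):
    c=camera_info(n); d[n]=camera(n)[:,:,::-1].astype(float)
    for _ in range(3 if n!='wrist' else 0): d[n]=d[n]+camera(n)[:,:,::-1]
    if n!='wrist': d[n]/=4
    cv2.imwrite(f'pics/{n}5.png',d[n])
S=np.array([.581,.1487,.15])
out=np.zeros((600,800,3),np.uint8)
for i,n in enumerate(('scene','top')):
    u,v=map(int,proj(camera_info(n),S)); x0,y0=u-25,v-30
    out[:,i*400:i*400+400]=cv2.resize(d[n][y0:y0+75,x0:x0+50].clip(0,255).astype(np.uint8),(400,600),interpolation=cv2.INTER_CUBIC); print(n,x0,y0)
cv2.imwrite('pics/st5.png',out)
np.savez('w5.npz',p=p,Rt=R,**{k:np.array(v) for k,v in ci.items()})
E
```

```text
[0.44943768 0.14353188 0.17565055] [[-0.000e+00  9.997e-01  2.260e-02]
 [-2.000e-04  2.260e-02 -9.997e-01]
 [-1.000e+00 -0.000e+00  2.000e-04]] 14.525 0.035115392627023276 [-0.288  0.4   -0.093  1.976  0.052  0.768 -1.96 ]
scene 320 213
top 196 155[ WARN:0@0.954] global loadsave.cpp:1063 imwrite_ Unsupported depth image for selected encoder is fallbacked to CV_8U.
```

View pics/st5.png

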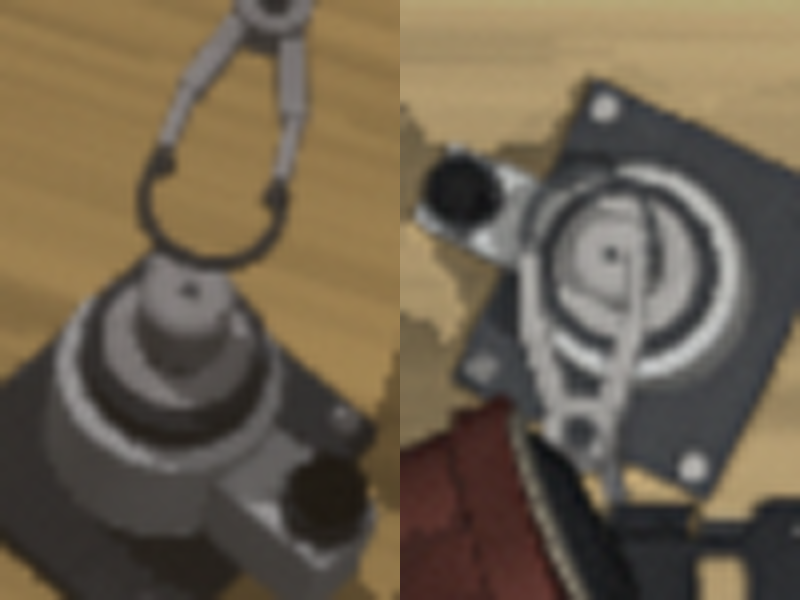

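Left panel (scene): ring outer edge at x 137–288, bottom 271; stub dot (190,291). Right panel (top): ring outer edge about x 522–665, top about 160; stub dot (611,254), pivot (580,432).

```bash
cat > fit.py <<'E'
from h import *
from scipy.optimize import least_squares
cs,ct=camera_info('scene'),camera_info('top')
def un(U,V,x0,y0,k=8): return (U+.5)/k-.5+x0,(V+.5)/k-.5+y0
A=np.linspace(0,2*np.pi,181)
def circ(c,th,yaw,r=.023):
    x=np.array([np.cos(th)*np.cos(yaw),np.cos(th)*np.sin(yaw),-np.sin(th)]);y=np.array([-np.sin(yaw),np.cos(yaw),0])
    return c+r*(np.outer(np.cos(A),x)+np.outer(np.sin(A),y))
def box(ci,P):
    q=np.array([proj(ci,X) for X in P]); return q.min(0),q.max(0)
E
python3 - <<'E'
from fit import *
sd=un(190,291,320,213);td=un(611-400,254,196,155)
Ss=ray(cs,*sd,.124);St=ray(ct,*td,.124);print('stub scene',Ss,'top',St)
S0=np.array([.581,.1487,.124]); bs=np.array(sd)-proj(cs,S0); bt=np.array(td)-proj(ct,S0); print('bias px',bs,bt)
L,_=un(137,0,320,213);Rr,_=un(288,0,320,213);_,B=un(0,271,320,213)
l,_=un(122,0,196,155);r,_=un(265,0,196,155);_,t=un(0,160,196,155)
def res(q,th):
    P=circ(q[:3],th,.0226); a,b=box(cs,P);c,d=box(ct,P)
    return np.array([a[0]+bs[0]-L,b[0]+bs[0]-Rr,b[1]+bs[1]-B,c[0]+bt[0]-l,d[0]+bt[0]-r,c[1]+bt[1]-t])
for th in(0,.05,.1):
    f=least_squares(res,[.581,.1487,.17],x_scale=.01,args=(th,)); print(th,f.x.round(4),f.fun.round(2))
d=np.load('w5.npz');ci={k:d[k] for k in('fov_y','cx','cy','R','t')}
im=cv2.imread('pics/wrist5.png')
cv2.imwrite('pics/w5b.png',cv2.resize(im[0:262,100:450],(800,600),interpolation=cv2.INTER_CUBIC))
E
```

```text
stub scene [0.58219652 0.14751353 0.124     ] top [0.58185419 0.14987478 0.124     ]
bias px [-0.55360399  0.21728772] [-0.40349323 -0.3077066 ]
0 [0.5833 0.1483 0.1813] [ 0.04 -0.86 -0.09  0.09 -0.96  0.14]
0.05 [0.5834 0.1482 0.1823] [ 0.02 -0.84 -0.09  0.08 -0.96  0.14]
0.1 [0.5835 0.148  0.1833] [-0.01 -0.82 -0.08  0.07 -0.95  0.15]
```

View pics/w5b.png

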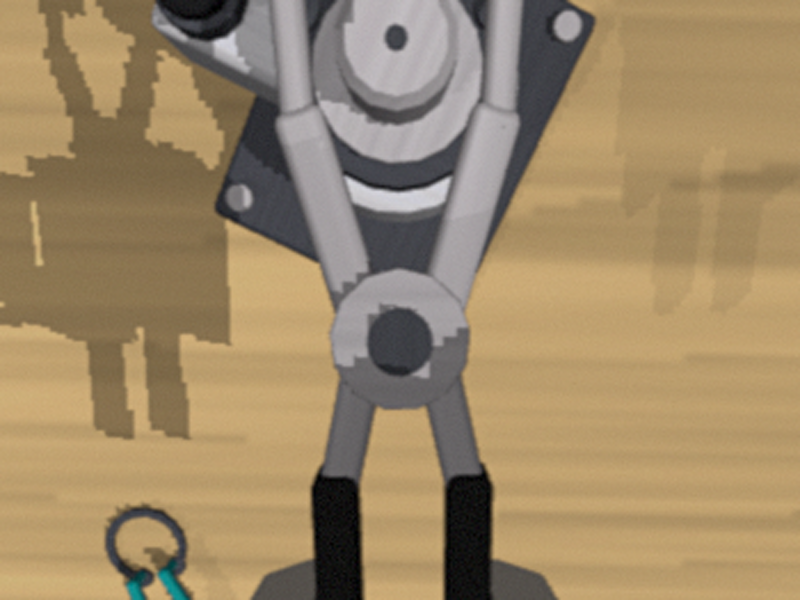

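The wrist crop shows the stub dot at (396,38), the pivot at (399.5,340), and the stub between the arms.

```bash
python3 - <<'E'
from fit import *
sd=un(190,291,320,213);td=un(611-400,254,196,155)
S0=np.array([.581,.1487,.124]); bs=np.array(sd)-proj(cs,S0); bt=np.array(td)-proj(ct,S0)
L,_=un(137,0,320,213);Rr,_=un(288,0,320,213);_,B=un(0,271,320,213)
l,_=un(122,0,196,155);r,_=un(265,0,196,155);_,t=un(0,160,196,155)
def res(q,th):
    P=circ(q[:3],th,.0226,q[3]); a,b=box(cs,P);c,d=box(ct,P)
    return np.array([a[0]+bs[0]-L,b[0]+bs[0]-Rr,b[1]+bs[1]-B,c[0]+bt[0]-l,d[0]+bt[0]-r,c[1]+bt[1]-t])
for th in(0,.05):
    f=least_squares(res,[.581,.1487,.17,.023],x_scale=.01,args=(th,)); print(th,f.x.round(4),f.fun.round(2))
d=np.load('w5.npz');ci={k:d[k] for k in('fov_y','cx','cy','R','t')};p=d['p'];R=d['Rt']
k=.4375
w=lambda U,V,z: R.T@(ray(ci,100+(U+.5)*k-.5,(V+.5)*k-.5,z)-p)*1000
print('stub tool',w(396,38,.124).round(1),'pivot',w(399.5,340,p[2]+.0268).round(1),'knees',w(302,112,p[2]+.025).round(1),w(496,112,p[2]+.025).round(1), 'hf',w(336,478,p[2]+.027).round(1),w(468,478,p[2]+.027).round(1))
print('stub world',ray(ci,100+396.5*k-.5,38.5*k-.5,.124))
E
```

```text
0 [0.5819 0.1481 0.181  0.0244] [-0.44 -0.24 -0.03 -0.35 -0.36  0.17]
0.05 [0.582  0.1479 0.1821 0.0244] [-0.45 -0.24 -0.03 -0.34 -0.37  0.17]
stub tool [ 51.6 131.6  -2.3] pivot [-26.8  62.6  -1.1] knees [-25.  101.1 -17.7] [-25.  101.   15.5] hf [-27.   36.4 -13.4] [-27.   36.4  12. ]
stub world [0.58098841 0.1487707  0.124     ]
```

Both estimates agree: shift by about (y −1, z −1) mm, and the tilt is near 0. I'll lower to just above the stub end and check the pose.

Call:
arm_command --series '[[[0, -1, -1, 0], [5, 0, 0, 0], [10, 0, 0, 0], [12, 0, 0, 0], [10, 0, 0, 0], [6, 0, 0, 0], [2, 0, 0, 0], [0, 0, 0, 0], [0, 0, 0, 0]]]'

```text
time_s: 16.1
position: [0.4485, 0.1453, 0.131]
ee_rot: [0.506, 0.494, 0.506, -0.494]
contact_force: [-0.3, -0.7, -2.6]
opening: 0.0348
```

```bash
python3 - <<'E'
from h import *
p,R,s=tool();print(p,R.round(4),s['time_s'],s['opening'])
S=np.array([.581,.1487,.13])
out=np.zeros((600,800,3),np.uint8)
for i,n in enumerate(('scene','top')):
    a=np.mean([camera(n)[:,:,::-1] for _ in range(3)],0)
    u,v=map(int,proj(camera_info(n),S)); x0,y0=u-25,v-35
    out[:,i*400:i*400+400]=cv2.resize(a[y0:y0+75,x0:x0+50].astype(np.uint8),(400,600),interpolation=cv2.INTER_CUBIC); print(n,x0,y0)
cv2.imwrite('pics/st6.png',out)
print((R.T@(np.array([.581,.1487,.1])-p)*1000).round(1))
E
```

```text
[0.44849979 0.1452546  0.13099296] [[ 8.000e-04  9.997e-01  2.380e-02]
 [ 4.000e-04  2.380e-02 -9.997e-01]
 [-1.000e+00  8.000e-04 -3.000e-04]] 16.1 0.03482703563558027
scene 319 212
top 197 151
[ 31.1 132.5  -0.3]
```

View pics/st6.png

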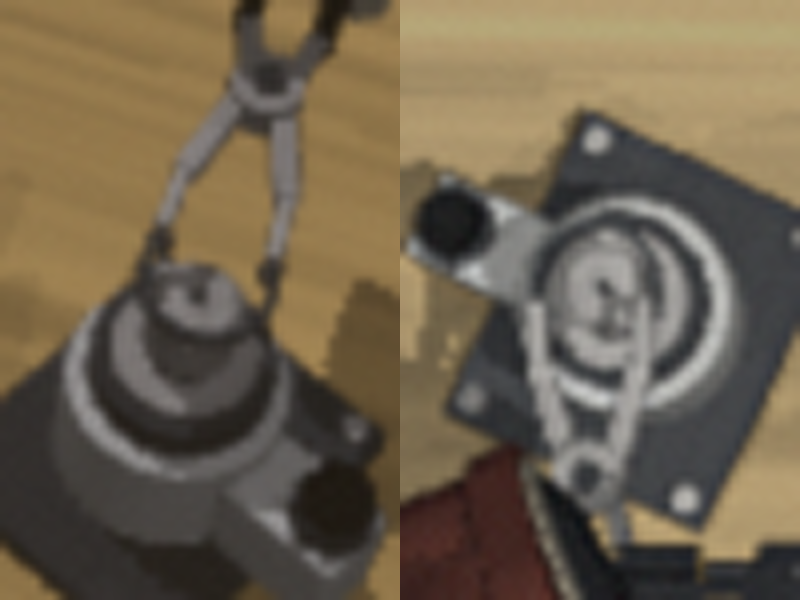

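Scene and top panels show the ring centred just above the stub end, with no contact. A 1 mm lateral correction, then down slowly while watching the force.

Call:
arm_command --series '[[[0, 0, 1, 0], [0, 0, 0, 0], [3, 0, 0, 0], [4, 0, 0, 0], [4, 0, 0, 0], [4, 0, 0, 0], [3, 0, 0, 0], [0, 0, 0, 0], [0, 0, 0, 0]]]'

```text
time_s: 17.52
position: [0.4483, 0.1442, 0.1128]
ee_rot: [0.506, 0.494, 0.506, -0.494]
contact_force: [0.2, -0.2, -3.1]
opening: 0.035
```

Call:
arm_command --series '[[[3, 0, 0, 0], [4, 0, 0, 0], [4, 0, 0, 0], [4, 0, 0, 0], [2, 0, 0, 0], [0, 0, 0, 0], [0, 0, 0, 0]]]'

```text
time_s: 18.4
position: [0.4484, 0.1442, 0.0958]
ee_rot: [0.506, 0.494, 0.506, -0.494]
contact_force: [-0.3, 0.0, -2.9]
opening: 0.0347
```

Call:
arm_command --series '[[[2, 0, 0, 0], [2, 0, 0, 0], [0, 0, 0, 0], [0, 0, 0, 0]]]'

```text
time_s: 18.9
position: [0.4482, 0.1442, 0.0917]
ee_rot: [0.506, 0.494, 0.506, -0.494]
contact_force: [-0.5, 0.3, -2.0]
opening: 0.0349
```

Call:
arm_command --series '[[[1.5, 0, 0, 0], [1, 0, 0, 0], [0.5, 0, 0, 0], [0, 0, 0, 0], [0, 0, 0, 0]]]'

```text
time_s: 19.52
position: [0.4483, 0.1442, 0.0887]
ee_rot: [0.506, 0.494, 0.506, -0.494]
contact_force: [-0.8, 0.5, -2.2]
opening: 0.0349
```

```bash
python3 - <<'E'
from h import *
p,R,s=tool();print(p,R.round(4),s['contact_force'],s['torque'],s['time_s'],s['opening'])
S=np.array([.581,.1487,.1])
out=np.zeros((600,800,3),np.uint8)
n='scene';a=np.mean([camera(n)[:,:,::-1] for _ in range(6)],0)
u,v=map(int,proj(camera_info(n),S)); x0,y0=u-22,v-36
out[:,:440]=cv2.resize(a[y0:y0+60,x0:x0+44].astype(np.uint8),(440,600),interpolation=cv2.INTER_CUBIC); print(n,x0,y0)
ci=camera_info('wrist'); a=camera('wrist')[:,:,::-1]; cv2.imwrite('pics/wrist7.png',a)
out[:,440:]=cv2.resize(a[0:200,210:330],(360,600),interpolation=cv2.INTER_CUBIC)
cv2.imwrite('pics/st7.png',out)
np.savez('w7.npz',p=p,Rt=R,**{k:np.array(v) for k,v in ci.items()})
E
```

```text
[0.44826109 0.14415906 0.08871082] [[ 1.000e-04  9.997e-01  2.380e-02]
 [ 1.000e-04  2.380e-02 -9.997e-01]
 [-1.000e+00  1.000e-04 -1.000e-04]] [-0.75975306  0.45258423 -2.24987519] [0.03782999 0.08593228 0.01339015] 19.525 0.03494321464907178
scene 320 217
```

View pics/st7.png

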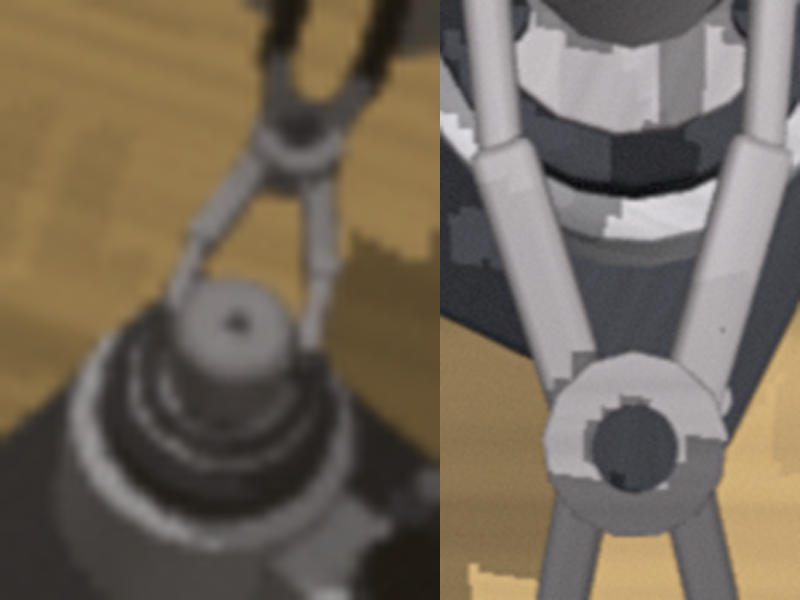

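The scene panel shows the ring around the stub foot with a light washer rim visible on both sides of the dark band. The wrist panel shows the pliers symmetric about the stub. The force is just the tool's load (−2.2 N). I'll check the ring height numerically by comparing edge profiles.

```bash
python3 - <<'E'
from fit import *
a=np.mean([camera('scene').astype(float).mean(2) for _ in range(8)],0)
S0=np.array([.581,.1487,.124]); b=np.array([-.55,.22])
C=np.array([.581,.1487,0])
# direction on the table toward camera (image-down)
d=np.array(cs['R'])[1,:2]; d=d/np.linalg.norm(d)
for ang in (-40,-20,0,20,40):
    e=Ro.from_euler('z',ang,degrees=True).as_matrix()[:2,:2]@d
    rs=np.arange(.012,.034,.001)
    P=np.array([proj(cs,C+[e[0]*r,e[1]*r,.09]) for r in rs])+b
    val=cv2.remap(a.astype(np.float32),P[None,:,0].astype(np.float32),P[None,:,1].astype(np.float32),cv2.INTER_CUBIC)[0]
    print(ang,' '.join(f'{v:.0f}' for v in val))
    def eq(r,z):
        q=np.array(proj(cs,C+[e[0]*r,e[1]*r,z]))+b; u=(P[-1]-P[0])/np.linalg.norm(P[-1]-P[0])
        return (rs[0]+np.dot(q-P[0],u)/np.linalg.norm(P[-1]-P[0])*(rs[-1]-rs[0]))*1000
    print('  ring outer/inner eq r at mid height 1.5,3.9,7mm:',[(round(eq(.023,.09+h-.0015),1),round(eq(.019,.09+h+.0015),1)) for h in(.0015,.0039,.007)])
E
```

```text
-40 48 52 58 66 69 66 60 54 55 65 79 93 101 96 82 65 51 45 44 45 45 43
  ring outer/inner eq r at mid height 1.5,3.9,7mm: [(np.float64(23.0), np.float64(17.5)), (np.float64(21.8), np.float64(16.3)), (np.float64(20.3), np.float64(14.8))]
-20 54 55 56 57 57 55 51 48 49 53 59 66 72 76 76 70 62 54 49 48 48 46
  ring outer/inner eq r at mid height 1.5,3.9,7mm: [(np.float64(22.9), np.float64(17.3)), (np.float64(21.6), np.float64(16.0)), (np.float64(19.9), np.float64(14.2))]
0 46 48 52 56 56 52 47 45 44 46 51 60 66 67 61 53 47 46 48 48 47 45
  ring outer/inner eq r at mid height 1.5,3.9,7mm: [(np.float64(22.9), np.float64(17.4)), (np.float64(21.7), np.float64(16.2)), (np.float64(20.1), np.float64(14.6))]
20 56 57 59 62 62 56 49 42 40 42 48 55 59 59 53 47 41 38 36 35 36 35
  ring outer/inner eq r at mid height 1.5,3.9,7mm: [(np.float64(22.9), np.float64(17.8)), (np.float64(22.0), np.float64(16.9)), (np.float64(20.8), np.float64(15.7))]
40 62 66 72 75 74 65 55 46 42 43 47 53 56 56 52 46 40 36 35 36 36 36
  ring outer/inner eq r at mid height 1.5,3.9,7mm: [(np.float64(23.0), np.float64(18.3)), (np.float64(22.4), np.float64(17.7)), (np.float64(21.7), np.float64(17.0))]
```

The profiles match a ring mid-height of about 4 mm above the washer (kinematics gives 4.5 mm), centred to about 1 mm. Handing in.

```bash
python3 - <<'E'
from h import *
print(manip.sign_off()); p,R,s=tool(); print(p,s['contact_force'],s['opening'],s['time_s'])
E
```

```text
the job is handed in; nothing more can be done
None
the job is handed in; nothing more can be done
```

I locked the hub and placed the spread ring over the stub in the groove, then handed in at about 20 s with the pliers still squeezed. The hand-in gave no verdict.

- **Plunger:** I pushed it until it stopped moving, with the fingers at z 80.2 mm and 21.5 N. I did not measure it again after that.
- **Pliers:** They are gripped at 25 N. The opening reads 35 mm against 36 mm for fully squeezed.
- **Ring height:** It is about 4 mm above the washer from the image, and about 4.5 mm from the arm's position.
- **Ring centring:** It is within about 1 mm of the stub axis.
- **Contact and tilt:** The force was −2.2 N at the end against about −2.7 N hanging free, so there is no sign of pressing on the hub. Tilt is about 0, but I can only measure it to about 0.03 rad.

Two things did not quite agree. The pliers slid about 4 mm forward in the jaws when squeezed, and I corrected for that. An early rough estimate of 0.05 rad nose-down tilt was not confirmed by the later fit. I kept the arm clear of the loose objects throughout, but did not re-measure their positions at the end.

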